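Tip a measured bearing into the demagnetiser

TASK

The bearing with the blue bore plug has been measured and has to be demagnetised: switch the coil on with the bat switch on top of its housing (push it right over, toward the green dot, away from you) and leave it on, then take that bearing out of the slanted rack, turn it upright and set it on edge in the channel of the rocker, between the blue marks in front of the coil's slot. Lower it until it rests on the channel before you let go, and let its own weight, not your hand, tip the rocker, so that it rolls through the slot to the end of the outfeed. Leave the two white-plugged bearings in the rack.

Things in the scene. Friction and masses are not known exactly. Their poses are not given: they have to be found in the camera images.
- rack: Fixed bearing rack, grey base 78x212x10 mm, origin on the bench under its middle, z up. 3 pockets at y -66, 0, +66 mm: a bearing stands on two 6 mm rods (34 mm free between them for a finger) and leans back 30 deg from upright on their legs, its top toward the rack's -x side (to the robot's right). Legs end 12 mm past the centre along the lean; behind them it is open down to 30 mm above the bench.
- bearing_blue_c (a point): Centre of the bearing with the BLUE plug: disc 52 mm across, 15 mm thick, steel, black seals, plugged solid, 0.10-0.17 kg, in any pocket. x axis: its own axis, square to the flat faces; in the rack it points off the legs, 30 deg up, to the left. Grip it across the 15 mm, tool tilted 30 deg in line with the lean, fingertips at most 10 mm past the centre, so that they clear the channel's walls later.
- bearing_white_1_c (a point): Centre of a like bearing with a WHITE plug, in another pocket of the rack. It stays there.
- bearing_white_2_c (a point): Centre of the other white-plugged bearing in the rack. It stays there.
- station: Fixed demagnetiser with rocker infeed. Origin on the bench under the rocker's pivot (pivot 78 mm up); x along the lane, the way the bearing rolls, y left of that, z up. In mm: grey coil housing x 150 to 236, y -47 to 47, top z 142, with an upright slot 21 wide, 70 high; then the outfeed falling to a rubber-faced stop at x 321. Switch hinge on top of the housing: x 205, y -4, z 148.
- load_point (a point): On the channel's floor, between two blue marks on its walls, 55 mm past the pivot and, at rest, 90 mm above the bench: set the bearing down here. Moves with the rocker. x along the channel to its lip (75 mm ahead), y across, z square to the floor. The channel is 19 mm wide inside; its walls with flared edges reach 14 mm above the floor; a backstop wall stands 51 mm behind this point.
- rocker (a joint): Hinge of the aluminium channel with brass counterweight, rad: 0 = at rest, lip up, leaning back 4 deg; 0.35 = fully tipped, lip down 16 deg toward the slot. It swings back to 0 by itself. About 0.25 N down at the load point moves it; a bearing left standing there tips it and rolls off within a second.
- switch (a joint): Bat switch of the coil, rad: 0 to 0.1 = off, leaning to the station's -y side (toward the robot); 0.8 = fully on, leaning as far to its +y side. It stays where it is left; about 1 N at the tip moves it.
- switch_tip (a point): Centre of the 15 mm black ball at the end of the bat, 40 mm from the switch's hinge, about 185 mm above the bench.
- outfeed_rest (a point): Where the bearing's centre comes to rest at the end of the outfeed, on edge against the rubber stop.
Not all that is in view belongs to the job. Leave any brown or pink look-alike of the part that bears bearing_blue_c alone.

How it is judged:
By the outcome, as a careful person would: the job done as asked, in the order asked, and still so for the second after the job is handed in, with the robot touching nothing.
It also fails if it takes over 45 s, if anything falls off the work surface, if the arm or the gripper's body presses on something with over 40 N, if the wrist force passes 120 N, or if a joint passes its speed limit or range.

ROBOT

A 6-joint arm with a two-finger parallel gripper is mounted at the origin on a cart in front of the work surface, level with it; the furniture and walls round the work are solid. World frame = base frame: x ahead of the robot, y to its left, z up, the work surface at z = 0. Lengths are in m, angles in rad, forces in N, time in s.
With the tool pointing down it reaches from about 0.3 to 0.875 m from the base axis. Payload 4.2 kg.
Tool frame: the origin (TCP) lies on the front face of the gripper's body, between the roots of the fingers; the fingertips stand 73 mm ahead of it and the grasp point (between the pads) lies bot.grip_point_offset ahead of it (bot.grip_point_offset is the distance from the TCP to the grasp point, in m); z points along the fingers, y is the direction in which the jaws open and shut (so a half turn about z gives the same grasp; the last joint's range is limited). The gripper opens to 85 mm and grips with 20 to 120 N. Pads are 22 mm wide; open, the fingers measure 114 mm over their backs; the gripper's body (76 mm by 85 mm) begins 54 mm behind the grasp point. The pads swing forward as they close: fully open they stand 13 mm farther back than shut.
Start: joints at [-1.21, 0.32, 1.565, -0, 1.257, -0.02], TCP at [0.214, -0.534, 0.304] pointing down, gripper open.
Joint ranges: [-3.11, 3.11], [-0.84, 2.01], [0.21, 2.61], [-1.34, 4.49], [0.05, 2.63], [-2.56, 2.56]. Speed limits (rad/s): [2.57, 2.57, 3.14, 3.14, 3.14, 3.14].

INTERFACE

Orientations are given as a unit quaternion [x, y, z, w].
In Python, from plant import bot gives the robot as it stands.
- The arm moves only by the tool drive_tool, never from a script. Its argument "increments" is text: rows parted by semicolons, each of 7 numbers parted by spaces: the finger opening in cm, from 0 to 8.54, then the shift along the world's x, y, z in cm, then the turn, a rotation vector about the world's x, y, z in rad. A call has 1 to 8 rows; each row shifts and turns the commanded pose from where the row before left it; what a row does not reach is not made up. A row lasts 1/8 s, in which the tool goes at most 62.5 mm and 10.7 degrees, less where a joint would pass 70% of its speed; a pose out of reach is approached as far as the arm can. A call with a gripper value outside its range is refused whole. The fingers move at their own pace and stop on an object; the grip force is fixed at half the most. Time passes only in rows, so rows that do not move let the fingers close. It gives the time, the measured TCP pose, the force and the opening at its end, in the units of the state.
- bot.get_obs(): the state, without advancing time (a new reading comes with each control period).
- bot.snapshot(name): name is "scene" or "top" or "wrist"; returns a dict with "frame" (400x640x3 uint8, red, green, blue), "z_map" (400x640 float32, m along the optical axis (not along the pixel's ray), 0 where there is no reading), "vfov" (degrees; the focal length in pixels is half the picture's height over the tangent of half this angle, whatever the lens; pixels are square), "cx", "cy" (the principal point, pixels), "k1" (the pictures are not rectified: a ray, as slopes to the right and down, at radius r is drawn at 1 + k1 r^2 times it, then the intrinsics apply), "R" (3x3) and "t" (3): a world point X has camera coordinates R X + t. Camera axes: x right, y down, z forward; pixel columns grow to the right and rows downward; lengths in m; the calibration is good to about 2 mm. A picture is of the moment at which its call begins.
- bot.sign_off(): hands the job in, once; it reports no verdict.
Trained networks look in the newest picture that a camera, given by its name, has taken for a name from the list of things; names that differ only in an ending like _2 or _b are one class to them, and where a whole thing is asked for, a point or a joint stands for the part that bears it (a point fixed in the world has none). Each returns a list of dicts, best first, with "p" (0 to 1); they miss things now and then, are a little off and sometimes report something else, mostly with a low value. They report only what shows in the picture. A call takes as long as a camera call. They do not tell look-alikes from the thing itself.
- bot.recognise(camera, thing): "extent" ([left, top, right, bottom] in pixels, round what is visible of it).
- bot.spot_point(camera, thing): "pixel" ([column, row] in pixels: a listed point, or the origin of a listed thing).
The state is a dict: "time_s": time; "joint_pos": joint angles; "joint_velocities": joint speeds; "tau": joint torques, N m; "tcp_pos": TCP position; "tool_rot": TCP orientation; "wrist_force": force on the tool from outside, world axes, zero at the start; "wrist_torque": the same for the moment, N m; "opening": finger opening in m.
Only numpy, scipy, OpenCV 4.12 (cv2) and the standard library are available. Lean on these libraries where they do the work, as an engineer would, in place of code of your own. Each camera call takes 0.05 s, during which the arm holds its last target. There are 200 camera calls.

## Working session

There is one attempt and no reset: what is moved stays moved. The work goes in short steps, Python scripts to look and compute and a tool call to move; the robot and the scene stay as the last step left them, time stands still between calls to the robot, and variables do not carry over. Pictures are saved under pics/ and viewed, about 8 in all and at most 12, crops included, and the job is handed in when it is done.

Besides the shell and the picture viewer there is one more tool, called after "Emit:" as a command line: name --argument value ..., lists and objects as JSON in quotes. drive_tool: Moves the arm, as the interface text tells. Its arguments: {"type":"object","properties":{"increments":{"type":"string"}},"required":["increments"]}

```bash
mkdir -p pics; ls; cat > h.py <<'E'
import sys; sys.path.insert(0,'.')
import numpy as np, cv2
from plant import bot
def K(s):
    f=200/np.tan(np.radians(s["vfov"])/2); return np.array([[f,0,s["cx"]],[0,f,s["cy"]],[0,0,1.]])
def slopes(s,px):
    k=K(s); d=(np.atleast_2d(px).astype(float)-k[:2,2])/k[0,0]; u=d.copy()
    for _ in range(20): u=d/(1+s["k1"]*(u**2).sum(1,keepdims=True))
    return u
def ray(s,px):
    u=slopes(s,px); d=np.c_[u,np.ones(len(u))]@s["R"]; return -s["R"].T@s["t"], d
def at_z(s,px,z):
    o,d=ray(s,px); return o+d*((z-o[2])/d[:,2])[:,None]
def at_depth(s,px,Z):
    o,d=ray(s,px); return o+d*np.reshape(Z,(-1,1))
def depth(s,px,r=2):
    c,w=int(round(px[0])),int(round(px[1])); p=s["z_map"][max(w-r,0):w+r+1,max(c-r,0):c+r+1]; p=p[p>0]; return np.median(p) if len(p) else 0
def cloud(s,box=None):
    x0,y0,x1,y1=box or (0,0,640,400); g=np.mgrid[y0:y1,x0:x1]; px=np.c_[g[1].ravel(),g[0].ravel()]
    Z=s["z_map"][y0:y1,x0:x1].ravel(); m=Z>0; return at_depth(s,px[m],Z[m]),s["frame"][y0:y1,x0:x1].reshape(-1,3)[m],px[m]
def proj(s,X):
    c=np.atleast_2d(X)@s["R"].T+s["t"]; u=c[:,:2]/c[:,2:]; u=u*(1+s["k1"]*(u**2).sum(1,keepdims=True)); k=K(s); return u*k[0,0]+k[:2,2]
def save(n,img): cv2.imwrite('pics/'+n,img[:,:,::-1])
E
python3 - <<'E'
from h import *
a=[]
for c in("scene","top"):
    s=bot.snapshot(c); a.append(s["frame"])
    print(c,-s["R"].T@s["t"],s["vfov"],s["k1"])
    for t in("bearing_blue_c","rack","station","load_point","switch_tip","outfeed_rest"):
        for d in bot.spot_point(c,t)[:4]:
            Z=depth(s,d["pixel"]); print(t,np.round(d["p"],2),np.round(d["pixel"]),np.round(at_depth(s,d["pixel"],Z),3) if Z else None)
    save(c+"1.png",s["frame"])
E
```

```text
pics
scene [-0.19623517  0.39968429  0.79247867] 45.25175851530257 0.002775538120829202
bearing_blue_c 0.77 [276. 288.] [[0.471 0.025 0.016]]
bearing_blue_c 0.74 [202. 292.] [[0.563 0.161 0.014]]
rack 0.83 [249. 251.] [[0.561 0.036 0.068]]
station 0.84 [348. 265.] [[ 0.42  -0.141  0.029]]
load_point 0.94 [361. 228.] [[ 0.449 -0.203  0.088]]
top [ 0.30118863 -0.16514457  1.60725016] 42.60160814692019 -0.13487088531591604
bearing_blue_c 0.65 [246. 242.] [[0.476 0.025 0.017]]
bearing_blue_c 0.49 [258. 187.] [[ 0.632 -0.016  0.094]]
bearing_blue_c 0.48 [206. 210.] [[0.575 0.154 0.015]]
rack 0.95 [256. 191.] [[ 0.62  -0.01   0.092]]
station 0.93 [303. 254.] [[ 0.431 -0.153  0.096]]
load_point 0.77 [323. 247.] [[ 0.454 -0.214  0.094]]
switch_tip 0.36 [376. 247.] [[ 0.444 -0.358  0.192]]
outfeed_rest 0.95 [397. 245.] [[ 0.467 -0.447  0.024]]
outfeed_rest 0.49 [248. 207.] [[0.571 0.011 0.099]]
```

View pics/scene1.png

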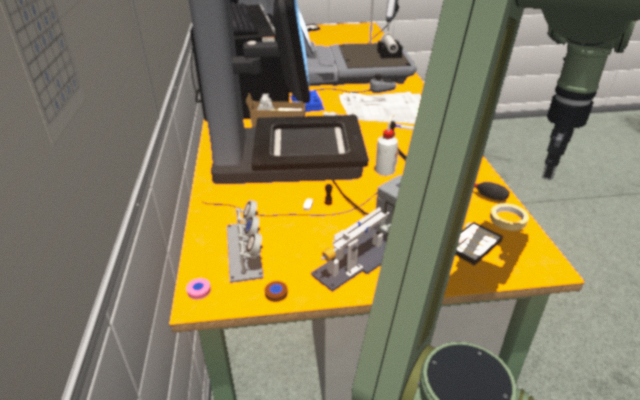

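View pics/top1.png

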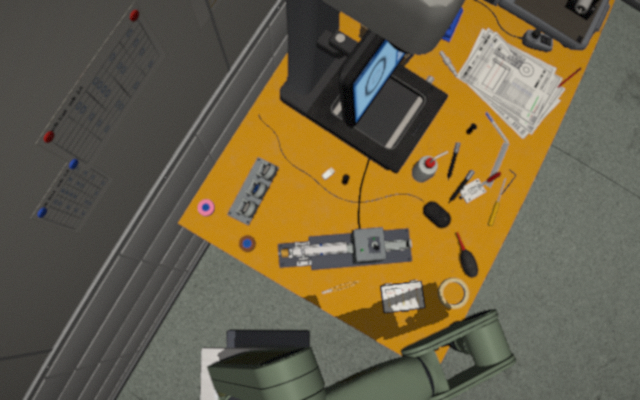

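The scene view shows the pink decoy at (198,288), the brown decoy at (276,290), the rack at (245,245) and the station at (360,240). In the top view the rack is at (255,190), the rocker at (320,248) and the coil at (370,245). Next I'll take a close crop of both and fit the geometry.

```bash
python3 - <<'E'
from h import *
s=bot.snapshot("top")
f=s["frame"]
a=cv2.resize(f[150:230,220:300],(400,400),interpolation=cv2.INTER_CUBIC)
b=cv2.resize(f[220:276,270:420],(800,299),interpolation=cv2.INTER_CUBIC)
s2=bot.snapshot("scene"); c=cv2.resize(s2["frame"][195:285,220:310],(400,400),interpolation=cv2.INTER_CUBIC)
im=np.zeros((600,800,3),np.uint8); im[:300,:300]=cv2.resize(a,(300,300)); im[:300,300:600]=cv2.resize(c,(300,300)); im[300:599]=b
save("crop2.png",im)
# fit rack base: grey points z 0.005..0.015
P,C,px=cloud(s,(215,140,300,235))
for lo,hi in((.004,.016),(.03,.12)):
    m=(P[:,2]>lo)&(P[:,2]<hi)&(C.max(1).astype(int)-C.min(1)<50)
    Q=P[m]; print("rack",lo,len(Q),cv2.minAreaRect((Q[:,:2]*1000).astype(np.float32)))
P,C,px=cloud(s,(265,215,425,280))
m=(P[:,2]>.13)&(P[:,2]<.152)
print("housing",m.sum(),np.median(P[m],0),cv2.minAreaRect((P[m][:,:2]*1000).astype(np.float32)))
m=(P[:,2]>.16)&(P[:,2]<.21); print("bat",m.sum(),P[m].mean(0),P[m].max(0))
m=(P[:,2]>.003)&(P[:,2]<.16)
print("station",m.sum(),cv2.minAreaRect((P[m][:,:2]*1000).astype(np.float32)))
P,C,px=cloud(s); m=(C[:,2].astype(int)-C[:,0]>60)&(P[:,2]<.2)
for p,q,c in list(zip(P[m],px[m],C[m]))[:60]:
    if q[1]>150 and q[0]<430: print(q,np.round(p,3),c)
E
```

```text
rack 0.004 752 ((672.893310546875, 74.05797576904297), (224.27975463867188, 209.42453002929688), 63.7750129699707)
rack 0.03 618 ((630.5908813476562, -6.78277587890625), (53.62188720703125, 183.001708984375), 63.97439193725586)
housing 903 [ 0.45901926 -0.3424287   0.14383209] ((458.0625, -344.82513427734375), (90.74388885498047, 88.37018585205078), 4.977094650268555)
bat 28 [ 0.4447684  -0.35752437  0.18971491] [ 0.45509824 -0.35138153  0.20216439]
station 6498 ((462.2975158691406, -285.22247314453125), (203.16360473632812, 505.185546875), 0.2993490695953369)
```

View pics/crop2.png

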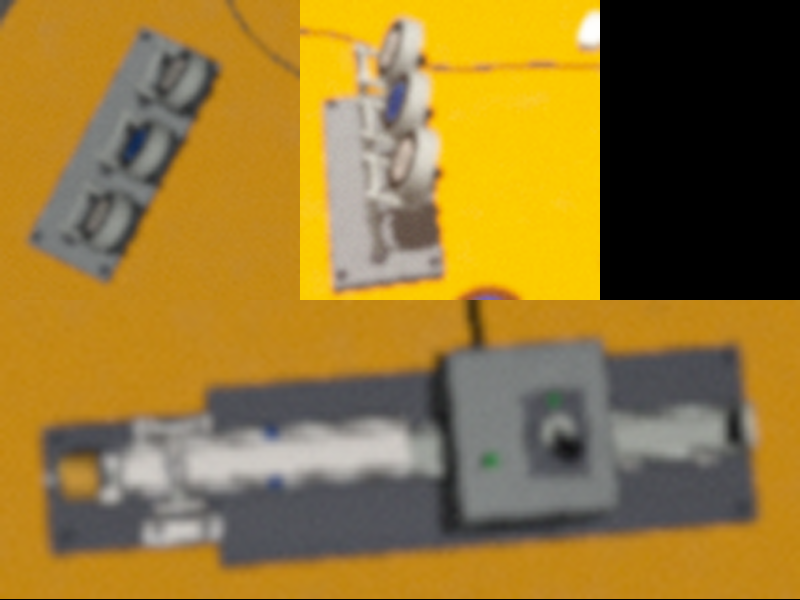

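The crop shows three bearings in the rack. The white plugs are at about top px (266,170) and (247,208), and the blue plug is in the middle pocket at about (256,189). What could be mistaken for it: the pink disc at (206,208), the brown disc at (247,243), and the two white-plugged bearings. I choose the middle pocket. The blue marks are at about (321,245) and (321,254), and the switch ball at (376,247).

```bash
python3 - <<'E'
from h import *
s=bot.snapshot("top")
r=np.array([(145,28),(217,68),(107,280),(30,240)])/3.75+[220,150]
print("rack corners",np.round(at_z(s,r,.01),4), at_z(s,r,.01).mean(0))
q=(np.array([(207,385),(740,347),(757,518),(222,565),(45,430),(55,552)])-[0,300])/5.333+[270,220]
print("plate",np.round(at_z(s,q,.004),4))
q=(np.array([(445,350),(605,340),(617,512),(462,525)])-[0,300])/5.333+[270,220]
print("housing",np.round(at_z(s,q,.142),4),at_z(s,q,.142).mean(0))
q=(np.array([(270,431),(276,482),(556,398),(570,447)])-[0,300])/5.333+[270,220]
print("marks(z=.1)",np.round(at_z(s,q[:2],.104),4),"green",at_z(s,q[2:3],.148),"ball",at_z(s,q[3:],.185))
w=bot.snapshot("wrist"); o=bot.get_obs(); print(-w["R"].T@w["t"],w["R"],w["vfov"],w["k1"],o["tcp_pos"],o["tool_rot"],bot.grip_point_offset)
E
```

```text
rack corners [[ 0.7488 -0.0078  0.01  ]
 [ 0.7137 -0.0704  0.01  ]
 [ 0.5298  0.0188  0.01  ]
 [ 0.5633  0.0849  0.01  ]] [0.63888381 0.00639903 0.01      ]
plate [[ 0.4962 -0.1711  0.004 ]
 [ 0.5204 -0.488   0.004 ]
 [ 0.4188 -0.4955  0.004 ]
 [ 0.3905 -0.1805  0.004 ]
 [ 0.4689 -0.076   0.004 ]
 [ 0.3974 -0.0829  0.004 ]]
housing [[ 0.4992 -0.2992  0.142 ]
 [ 0.5051 -0.3863  0.142 ]
 [ 0.4119 -0.3912  0.142 ]
 [ 0.4047 -0.3076  0.142 ]] [ 0.45521593 -0.3460782   0.142     ]
marks(z=.1) [[ 0.4587 -0.2056  0.104 ]
 [ 0.4306 -0.209   0.104 ]] green [[ 0.47264557 -0.35832701  0.148     ]] ball [[ 0.44255525 -0.36040715  0.185     ]]
[ 0.29039721 -0.50300292  0.37502064] [[ 3.72847567e-01 -9.27892238e-01 -8.28991882e-04]
 [-8.79438309e-01 -3.53662359e-01  3.18608219e-01]
 [-2.95927276e-01 -1.18063252e-01 -9.47886130e-01]] 61.43831393567399 -0.026546725334561122 [ 0.21373151 -0.53381411  0.30397847] [9.81922487e-01 1.89283445e-01 1.34893934e-05 8.21140146e-05] 0.0539
```

Emit:
drive_tool --increments "0 3.1 3.9 1.6 0 0 -0.052; 0 3.1 3.9 1.6 0 0 -0.052; 0 3.1 3.9 1.6 0 0 -0.052; 0 3.1 3.9 1.6 0 0 -0.052; 0 3.1 3.9 1.6 0 0 -0.05; 0 3.1 3.9 1.6 0 0 -0.05; 0 0 0 0 0 0 0; 0 0 0 0 0 0 0"

```text
time_s: 1.9
tcp_pos: [0.3994, -0.2999, 0.3997]
tool_rot: [0.999, 0.037, -0.0, 0.0]
wrist_force: [0.5, 0.6, -0.2]
opening: 0.0004
```

```bash
python3 - <<'E'
from h import *
s=bot.snapshot("wrist"); save("w3.png",s["frame"]); o=bot.get_obs(); print(o["tcp_pos"],o["tool_rot"],o["opening"],o["joint_pos"],o["time_s"])
for t in("bearing_blue_c","rack","station","load_point","switch_tip","outfeed_rest"):
        for d in bot.spot_point("wrist",t)[:3]:
            Z=depth(s,d["pixel"]); print(t,np.round(d["p"],2),np.round(d["pixel"]),np.round(at_depth(s,d["pixel"],Z),3) if Z else None)
P,C,px=cloud(s)
x=np.array([.073,-.997]);x/=np.hypot(*x);y=np.array([-x[1],x[0]]);O=np.array([.441,-.1536])
m=(abs(P[:,0]-.455)<.08)&(abs(P[:,1]+.346)<.08)
h=m&(P[:,2]>.136)&(P[:,2]<.149); print("housing",h.sum(),np.median(P[h,2]),cv2.minAreaRect((P[h][:,:2]*1000).astype(np.float32)))
b=m&(P[:,2]>.172)&(P[:,2]<.2)&(P[:,0]>.41); print("ball",b.sum(),P[b].mean(0),P[b].min(0),P[b].max(0))
m=(C[:,2].astype(int)-C[:,0]>50)&(C[:,2].astype(int)-C[:,1]>30)
n,l,st,ce=cv2.connectedComponentsWithStats((lambda z:(z.__setitem__((px[m][:,1],px[m][:,0]),1),z)[1])(np.zeros((400,640),np.uint8)))
for i in range(1,n):
    if st[i,4]>4: print("blue",st[i],ce[i],np.round(at_depth(s,ce[i],depth(s,ce[i])),4))
E
```

```text
[ 0.39910971 -0.30031113  0.39939673] [ 9.99346062e-01  3.61536367e-02 -5.98438209e-04 -6.52210585e-05] 8.836732582438022e-05 [-6.67762890e-01  1.51982753e-01  1.55158573e+00 -6.81103385e-04
  1.43902101e+00  8.30800219e-01] 1.95
bearing_blue_c 0.92 [81. 78.] [[0.472 0.017 0.017]]
station 0.88 [213. 107.] [[ 0.453 -0.176  0.089]]
load_point 0.96 [237. 109.] [[ 0.453 -0.202  0.09 ]]
switch_tip 0.69 [394. 137.] [[ 0.447 -0.356  0.193]]
switch_tip 0.56 [445. 106.] [[ 0.472 -0.454  0.022]]
outfeed_rest 0.71 [446. 106.] [[ 0.471 -0.455  0.022]]
housing 8192 0.1431004500704365 ((460.419189453125, -344.3149108886719), (93.60761260986328, 86.26739501953125), 4.9880242347717285)
ball 306 [ 0.44656024 -0.3562918   0.18934345] [ 0.43778917 -0.36421163  0.17200847] [ 0.45439449 -0.34999483  0.19560839]
blue [ 65  66  21  22 347] [75.01729107 76.72622478] [[0.4729 0.0238 0.0173]]
blue [231  99   9   6  40] [235.   101.45] [[ 0.461  -0.2039  0.1039]]
blue [234 123   8   7  44] [237.18181818 125.77272727] [[ 0.4358 -0.206   0.1029]]
```

View pics/w3.png

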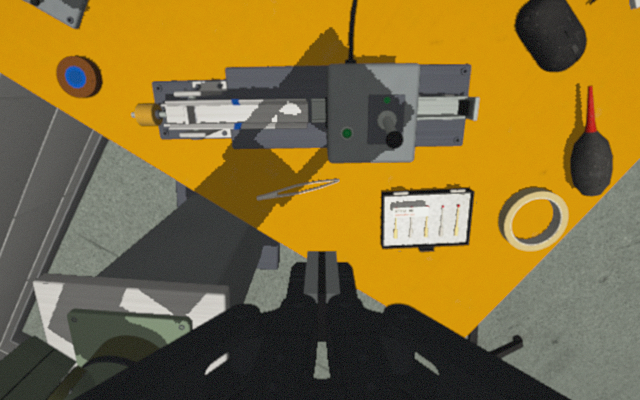

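The wrist view shows the rocker at (235,112), with blue marks at (235,101) and (237,126). The ball is at (394,138) on the near side, and the green dot is at (387,100) on the far side. The station yaw is about 5°, and mark-to-housing spacing is 140 mm against 138 expected. Now for the switch.

Emit:
drive_tool --increments "0 0.1 -2 -5 0 0 0; 0 0.1 -2.1 -5 0 0 0; 0 0.2 -2 -5 0 0 0; 0 0 0 0 0 0 0; 0 1 0.1 0 0 0 0; 0 1 0.1 0 0 0 0; 0 1 0.1 0 0 0 0; 0 0 0 0 0 0 0"

```text
time_s: 3.25
tcp_pos: [0.4349, -0.3575, 0.2507]
tool_rot: [0.999, 0.037, 0.001, 0.001]
wrist_force: [0.2, -0.6, -0.4]
opening: 0.0002
```

Emit:
drive_tool --increments "0 1 0.1 0 0 0 0; 0 0.5 0.05 0 0 0 0; 0 0.3 0 0 0 0 0; 0 0 0 0 0 0 0"

```text
time_s: 3.75
tcp_pos: [0.452, -0.3563, 0.2497]
tool_rot: [0.999, 0.036, 0.0, -0.0]
wrist_force: [-0.3, 0.2, -0.3]
opening: -0.0001
```

```bash
python3 - <<'E'
from h import *
o=bot.get_obs(); print(o["tcp_pos"],o["wrist_force"],o["time_s"])
for c in("wrist","top"):
    s=bot.snapshot(c)
    P,C,px=cloud(s); m=(P[:,0]>.43)&(P[:,0]<.50)&(abs(P[:,1]+.356)<.02)&(P[:,2]>.178)&(P[:,2]<.2)&(C.max(1)<70)
    print(c,m.sum(),P[m].mean(0) if m.any() else 0)
    g=proj(s,[.46,-.356,.185])[0].astype(int); print(g)
    k=cv2.resize(s["frame"][max(g[1]-40,0):g[1]+40,g[0]-60:g[0]+60],(600,400)); 
    save("sw_%s.png"%c,k)
E
```

```text
[ 0.4520129  -0.35630047  0.2497346 ] [-0.30958558  0.16693955 -0.3430622 ] 3.75
wrist 1542 [ 0.46791703 -0.355242    0.19214368]
[322 260]
top 0 0
[375 241]
```

View pics/sw_wrist.png

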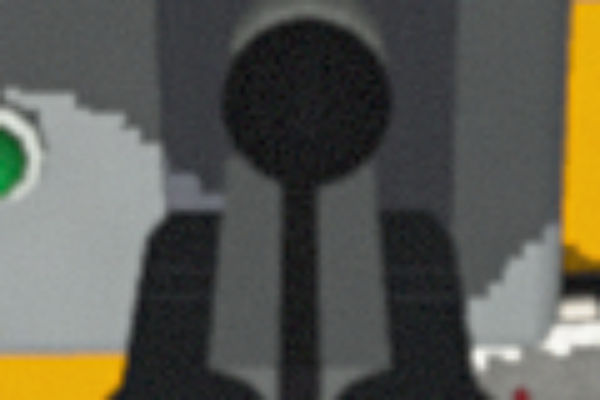

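The fingers are against the ball (crop centre about (307,100)), which is past the hinge. I'll keep pushing until the force rises.

Emit:
drive_tool --increments "0 0.3 0 0 0 0 0; 0 0 0 0 0 0 0"

```text
time_s: 4.1
tcp_pos: [0.4543, -0.3563, 0.2497]
tool_rot: [0.999, 0.036, -0.001, -0.0]
wrist_force: [-2.3, 0.3, -1.5]
opening: -0.0001
```

Emit:
drive_tool --increments "0 0.2 0 0 0 0 0; 0 0 0 0 0 0 0"

```text
time_s: 4.35
tcp_pos: [0.4548, -0.3563, 0.2496]
tool_rot: [0.999, 0.037, -0.003, -0.0]
wrist_force: [-7.5, 0.3, 0.7]
opening: -0.0002
```

Emit:
drive_tool --increments "0 0.2 0 0 0 0 0; 0 0 0 0 0 0 0"

```text
time_s: 4.6
tcp_pos: [0.4553, -0.3563, 0.2496]
tool_rot: [0.999, 0.037, -0.005, -0.001]
wrist_force: [-11.7, -0.6, 2.7]
opening: 0.0001
```

The force rose at TCP x = 0.4545, exactly where the model puts the fully-on stop. I'll back off and go to a tilted view of the rack.

Emit:
drive_tool --increments "0 -3.2 0 0 0 0 0; 0 0 0 5 0 0 0; 0 1 1.5 0.3 0 0 0.185; 0 1 1.5 0.3 0 0 0.185; 0 1 1.5 0.3 0 0 0.185; 0 1 1.5 0.3 0 0 0.185; 0 1 1.5 0.3 0 0 0.185; 0 1 1.5 0.3 0 0 0.185"

```text
time_s: 5.6
tcp_pos: [0.4876, -0.2658, 0.3184]
tool_rot: [0.828, 0.56, 0.001, 0.001]
wrist_force: [-0.2, -0.7, -0.9]
opening: 0.0
```

Emit:
drive_tool --increments "0 0.95 1.5 0.3 0 0 0.185; 0 0.95 1.5 0.3 0 0 0.185; 0 0.95 1.5 0.3 0 0 0.185; 0 0.95 1.5 0.3 0 0 0.185; 0 0.95 1.5 0.3 0 0 0.185; 0 0.95 1.5 0.3 0 0 0.185; 0 0.95 1.5 0.3 0 0 0.185; 0 0.95 1.5 0.3 0 0 0.185"

```text
time_s: 6.6
tcp_pos: [0.5636, -0.1456, 0.3423]
tool_rot: [0.234, 0.972, 0.0, 0.001]
wrist_force: [0.6, 0.4, -0.3]
opening: -0.0001
```

Emit:
drive_tool --increments "3.2 0 0 0 0.117 -0.059 0; 3.2 0 0 0 0.117 -0.059 0; 3.2 0 0 0 0.117 -0.059 0; 3.2 0 0 0 0.117 -0.059 0; 3.2 0 0 0 0 0 0; 3.2 0 0 0 0 0 0"

```text
time_s: 7.35
tcp_pos: [0.5631, -0.1463, 0.3423]
tool_rot: [0.229, 0.939, 0.252, 0.059]
wrist_force: [-0.0, 0.4, -0.4]
opening: 0.0318
```

```bash
python3 - <<'E'
from h import *
s=bot.snapshot("wrist"); save("w5.png",s["frame"]); o=bot.get_obs(); print(o["tcp_pos"],o["tool_rot"],o["opening"],o["joint_pos"],o["time_s"])
for t in("bearing_blue_c","rack"):
    for d in bot.spot_point("wrist",t)[:4]:
        Z=depth(s,d["pixel"]); print(t,np.round(d["p"],2),np.round(d["pixel"]),np.round(at_depth(s,d["pixel"],Z),3) if Z else None)
P,C,px=cloud(s); C=C.astype(int)
m=(C[:,2]-C[:,0]>50)&(C[:,2]-C[:,1]>25)&(P[:,2]>.04)&(P[:,2]<.13)
print("blue",m.sum(),P[m].mean(0),px[m].mean(0))
Q=P[m]; Q=Q-Q.mean(0); print("normal",np.linalg.svd(Q,full_matrices=False)[2][2])
m=(P[:,2]>.006)&(P[:,2]<.014)&(abs(P[:,0]-.64)<.13)&(abs(P[:,1])<.13)&(C.max(1)-C.min(1)<40)
print("base",m.sum(),np.median(P[m,2]),cv2.minAreaRect((P[m][:,:2]*1000).astype(np.float32)))
t=bot.snapshot("top"); P,C,px=cloud(t)
m=(abs(P[:,0]-.47)<.06)&(abs(P[:,1]+.356)<.025)&(P[:,2]>.172)&(P[:,2]<.21); print("ball top",m.sum(),P[m].mean(0))
save("t5.png",cv2.resize(t["frame"][150:300,200:450],(750,450)))
E
```

```text
[ 0.56314864 -0.14598229  0.34241684] [0.22861981 0.9385621  0.25173227 0.05886455] 0.03194009886751998 [-0.48641736  0.305711    1.5704093   0.54221915  1.31609718 -1.73273122] 7.4
bearing_blue_c 0.92 [377.  61.] [[0.585 0.154 0.017]]
bearing_blue_c 0.68 [317. 165.] [[ 0.621 -0.023  0.098]]
bearing_blue_c 0.62 [254.  20.] [[0.475 0.017 0.017]]
rack 0.74 [297. 152.] [[ 0.631 -0.006  0.012]]
blue 92 [ 0.46049823 -0.20371981  0.10306239] [ 18.22826087 118.20652174]
normal [ 0.7016237   0.00110933 -0.71254681]
base 5482 0.011019026786300623 ((642.0656127929688, 9.329879760742188), (77.61156463623047, 209.3624267578125), 63.86538314819336)
ball top 26 [ 0.46775499 -0.35536792  0.18851005]
```

View pics/w5.png

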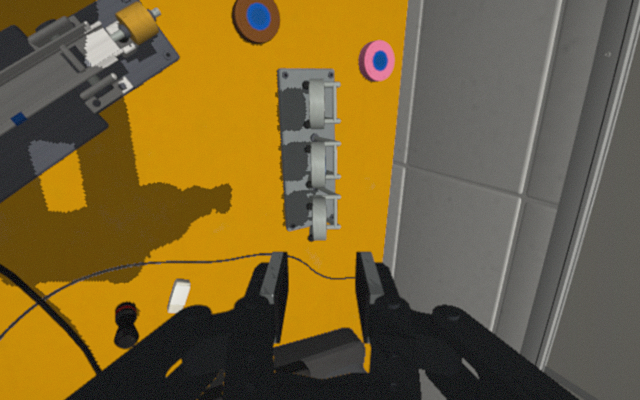

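The wrist view shows the three bearings edge-on at (318,103), (318,165) and (319,217). The middle one is the target. The rack base fit is 77.6×209.4 mm at yaw 63.9°, and the ball is on the far side in the top view. Next I'll fit the middle disc in the rack frame.

```bash
cat > g.py <<'E'
from h import *
from scipy.optimize import least_squares
th=np.radians(63.87); rx=np.array([np.cos(th),np.sin(th),0]); ry=np.array([-np.sin(th),np.cos(th),0]); ez=np.array([0,0,1.])
c30,s30=np.cos(np.pi/6),.5
l=-s30*rx+c30*ez; n=c30*rx+s30*ez; O=np.array([.642,.0093,0])
def rim(cam):
    s=bot.snapshot(cam); P,C,px=cloud(s); Q=np.c_[(P-O)@n,(P-O)@ry,(P-O)@l]
    return s,P,C.astype(int),px,Q
E
python3 - <<'E'
from g import *
for cam in("wrist","scene","top"):
    s,P,C,px,Q=rim(cam)
    for k,vy in (("mid",0),("+66",.066),("-66",-.066)):
        m=(abs(Q[:,1]-vy)<.024)&(P[:,2]>.05)&(P[:,2]<.13)&(np.linalg.norm((P-O)[:,:2],axis=1)<.13)
        # rim points: fit circle radius .026 in (ry,l)
        q=Q[m]
        if len(q)<15: print(cam,k,len(q)); continue
        f=least_squares(lambda p:np.clip(np.hypot(q[:,1]-p[0],q[:,2]-p[1])-.026,-.02,.02),[vy,.055],loss='soft_l1',f_scale=.001)
        r=np.hypot(q[:,1]-f.x[0],q[:,2]-f.x[1]); on=abs(r-.026)<.002
        w=q[on,0]; print(cam,k,len(q),on.sum(),"v,u",np.round(f.x,4),"n pct",np.round(np.percentile(w,[2,10,50,90,98]),4))
    m=(C[:,2]-C[:,0]>40)&(abs(Q[:,1])<.03)&(P[:,2]>.03)&(np.linalg.norm((P-O)[:,:2],axis=1)<.13)
    if m.any(): print(cam,"blue plug",m.sum(),Q[m].mean(0),"u max",Q[m].max(0))
E
```

```text
wrist mid 1024 113 v,u [0.0072 0.1234] n pct [0.01   0.011  0.0179 0.0237 0.0248]
wrist +66 1138 907 v,u [0.0658 0.0784] n pct [0.0048 0.01   0.0179 0.0314 0.0407]
wrist -66 980 683 v,u [-0.0659  0.0781] n pct [0.0045 0.0097 0.0177 0.0309 0.0401]
scene mid 265 90 v,u [0.0005 0.0764] n pct [0.004  0.0093 0.019  0.0321 0.0394]
scene +66 321 120 v,u [0.0662 0.0765] n pct [0.0034 0.0085 0.0178 0.0298 0.0405]
scene -66 233 84 v,u [-0.0657  0.0767] n pct [0.005  0.0103 0.0201 0.0325 0.0404]
scene blue plug 19 [2.46811433e-02 5.79921630e-05 7.70658393e-02] u max [0.02574738 0.0087318  0.08876593]
top mid 187 72 v,u [0.0019 0.0794] n pct [0.0026 0.0094 0.0179 0.0337 0.0392]
top +66 191 63 v,u [0.068  0.0795] n pct [0.004  0.0096 0.0192 0.0313 0.0384]
top -66 181 63 v,u [-0.0648  0.0799] n pct [0.0043 0.0087 0.0204 0.0362 0.0406]
top blue plug 14 [0.02353244 0.00097963 0.07904313] u max [0.02503821 0.01102126 0.08688846]
```

```bash
python3 - <<'E'
from g import *
from scipy.spatial.transform import Rotation as R
o=bot.get_obs(); Rc=R.from_quat(o["tool_rot"]); Rt=R.from_matrix(np.c_[np.cross(n,-l),n,-l])
c=O+.0175*n+.0782*l
print("rotvec",np.round((Rt*Rc.inv()).as_rotvec(),4),"c",c)
for d in(.13,.066): print(d,c+d*l,np.round((c+d*l-o["tcp_pos"])*100,2))
print("l",l)
E
```

```text
rotvec [-0.0027 -0.0047  0.0204] c [ 0.63145459 -0.01219735  0.07647319]
0.13 [ 0.60282799 -0.07055416  0.18905649] [  4.     7.53 -15.31]
0.066 [ 0.61692109 -0.04182466  0.13363086] [  5.4   10.41 -20.85]
l [-0.22020466 -0.44889855  0.8660254 ]
```

Emit:
drive_tool --increments "3.2 1 1.88 -3.83 0 -0.001 0.005; 3.2 1 1.88 -3.83 0 -0.001 0.005; 3.2 1 1.88 -3.83 -0.001 -0.001 0.005; 3.2 1 1.89 -3.82 -0.001 -0.001 0.005; 3.2 0 0 0 0 0 0; 3.2 0 0 0 0 0 0"

```text
time_s: 8.45
tcp_pos: [0.6033, -0.0714, 0.19]
tool_rot: [0.219, 0.941, 0.252, 0.059]
wrist_force: [0.3, 0.5, 0.2]
opening: 0.0318
```

```bash
python3 - <<'E'
from g import *
from scipy.spatial.transform import Rotation as R
s,P,C,px,Q=rim("wrist"); save("w6.png",s["frame"])
o=bot.get_obs(); Rc=R.from_quat(o["tool_rot"]); Rt=R.from_matrix(np.c_[np.cross(n,-l),n,-l])
c=O+.0175*n+.0782*l; print(o["tcp_pos"],(Rt*Rc.inv()).as_rotvec(),np.round((c+.066*l-o["tcp_pos"])*100,2), o["wrist_force"])
m=(abs(Q[:,1])<.02)&(Q[:,2]>.09)&(Q[:,2]<.107)&(abs(Q[:,0]-.018)<.015)
q=Q[m];print(m.sum(),"n",np.percentile(q[:,0],[2,50,98]))
f=least_squares(lambda p:np.hypot(q[:,1]-p[0],q[:,2]-p[1])-.026,[0,.078],loss='soft_l1',f_scale=.001);print(f.x)
E
```

```text
[ 0.6034612  -0.07172259  0.19055409] [-0.00013505  0.00207029  0.00167854] [ 1.35  2.99 -5.69] [ 0.07790774 -0.57018518 -0.23773798]
1781 n [0.00494849 0.0163058  0.02432693]
[-0.00049797  0.0782174 ]
```

View pics/w6.png

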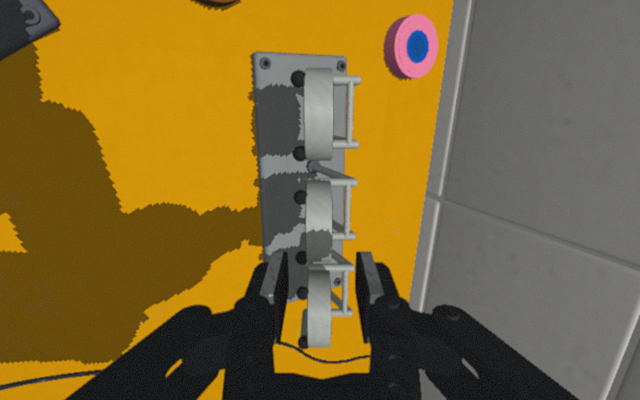

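The middle bearing is at (318,220), centred between the jaws in n. The rods are to its right and the leg ends to its left, and the fit repeats at v = -0.5 mm, u = 78.2 mm. Descending.

Emit:
drive_tool --increments "3.2 0.45 1 -1.9 0 0.001 0.001; 3.2 0.45 1 -1.9 0 0.001 0.001; 3.2 0.45 1 -1.9 0 0 0; 3.2 0 0 0 0 0 0; 3.2 0 0 0 0 0 0"

```text
time_s: 9.12
tcp_pos: [0.6169, -0.0419, 0.1335]
tool_rot: [0.218, 0.941, 0.252, 0.058]
wrist_force: [-0.2, -0.9, 0.4]
opening: 0.032
```

```bash
python3 - <<'E'
from g import *
s,P,C,px,Q=rim("wrist"); save("w7.png",s["frame"])
o=bot.get_obs(); print(o["tcp_pos"],o["wrist_force"], ((o["tcp_pos"]-O)@np.c_[n,ry,l]))
E
```

```text
[ 0.61684631 -0.04189094  0.13352266] [ 0.79452918 -0.42091573  0.74481211] [1.73658480e-02 3.79421345e-05 1.44152514e-01]
```

View pics/w7.png

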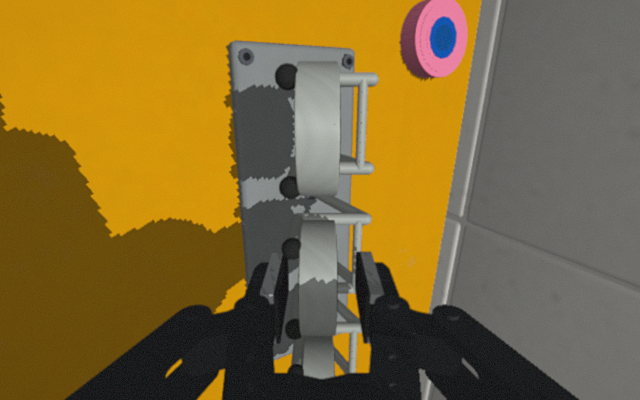

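The jaws straddle the middle bearing (318,280). Closing, then lifting along the lean.

Emit:
drive_tool --increments "0.5 0 0 0 0 0 0; 0.5 0 0 0 0 0 0; 0.5 0 0 0 0 0 0; 0.5 0 0 0 0 0 0; 0.5 0 0 0 0 0 0; 0.5 0 0 0 0 0 0"

```text
time_s: 9.93
tcp_pos: [0.6166, -0.0417, 0.133]
tool_rot: [0.218, 0.941, 0.252, 0.058]
wrist_force: [-1.7, -3.1, 5.7]
opening: 0.0144
```

Emit:
drive_tool --increments "0.5 -0.45 -0.9 1.73 0 0 0; 0.5 -0.9 -1.8 3.46 0 0 0; 0.5 -0.9 -1.8 3.46 0 0 0; 0.5 0 0 0 0 0 0"

```text
time_s: 10.42
tcp_pos: [0.5944, -0.0878, 0.2218]
tool_rot: [0.219, 0.941, 0.252, 0.06]
wrist_force: [-0.3, 0.1, -1.5]
opening: 0.0139
```

```bash
python3 - <<'E'
from g import *
from scipy.spatial.transform import Rotation as R
s=bot.snapshot("wrist"); save("w8.png",s["frame"])
o=bot.get_obs(); Rc=R.from_quat(o["tool_rot"]); print(o["tcp_pos"],o["wrist_force"],o["opening"],o["joint_pos"])
P,C,px=cloud(s); T=(P-o["tcp_pos"])@Rc.as_matrix()   # tool coords
m=(abs(T[:,1])<.012)&(abs(T[:,0])<.035)&(T[:,2]>.03)&(T[:,2]<.10)
q=T[m]; f=least_squares(lambda p:np.hypot(q[:,0]-p[0],q[:,2]-p[1])-.026,[0,.066],loss='soft_l1',f_scale=.001); 
print("disc centre in tool x,z",f.x,m.sum(),"y pct",np.percentile(q[:,1],[2,50,98]))
a=np.radians(-85.05); xs=np.array([np.cos(a),np.sin(a),0]); ys=np.array([-xs[1],xs[0],0])
Rt=R.from_matrix(np.c_[-xs,ys,[0,0,-1]]); print("rotvec to upright",(Rt*Rc.inv()).as_rotvec(), np.linalg.det(Rt.as_matrix()))
E
```

```text
[ 0.5936454  -0.08681208  0.21969604] [ 0.03107683 -0.53590579 -1.82350061] 0.01421647900708049 [-0.37018481  0.41586936  1.73354713  0.61695688  1.03654159 -1.81804104]
disc centre in tool x,z [-0.00281507  0.0631533 ] 5766 y pct [-0.0108765   0.00118328  0.01111124]
rotvec to upright [-0.30938891  0.45061309 -1.0034965 ] 1.0000000000000002
```

Emit:
drive_tool --increments "0.5 -1 -1 4 0 0 0; 0.5 -2 -1.6 0 -0.0442 0.0644 -0.1434; 0.5 -2 -1.6 0 -0.0442 0.0644 -0.1434; 0.5 -2 -1.6 0 -0.0442 0.0644 -0.1434; 0.5 -2 -1.6 0 -0.0442 0.0644 -0.1434; 0.5 -2 -1.6 0 -0.0442 0.0644 -0.1434; 0.5 -2 -1.6 0 -0.0442 0.0644 -0.1434; 0.5 -1.5 -1.4 0 -0.0442 0.0644 -0.1434"

```text
time_s: 11.48
tcp_pos: [0.4473, -0.2055, 0.2569]
tool_rot: [0.678, 0.735, -0.001, -0.003]
wrist_force: [-0.4, 0.0, -1.4]
opening: 0.0143
```

Emit:
drive_tool --increments "0.5 0 0 0 0 0 0; 0.5 0 0 0 0 0 0"

```text
time_s: 11.72
tcp_pos: [0.4489, -0.2053, 0.2575]
tool_rot: [0.675, 0.738, 0.001, -0.002]
wrist_force: [-0.1, -0.9, -0.9]
opening: 0.014
```

```bash
cat > p.py <<'E'
from h import *
from scipy.optimize import least_squares
from scipy.spatial.transform import Rotation as R
a=np.radians(-85.05); xs=np.array([np.cos(a),np.sin(a),0]); ys=np.array([-xs[1],xs[0],0]); ez=np.array([0,0,1.])
O=np.array([.4438,-.152,0]); M=np.c_[xs,ys,ez]
Rt=R.from_matrix(np.c_[-xs,ys,-ez])
def rep(name):
    s=bot.snapshot("wrist"); save(name,s["frame"]); o=bot.get_obs(); Rc=R.from_quat(o["tool_rot"])
    print("tcp",o["tcp_pos"],"rot",np.round((Rt*Rc.inv()).as_rotvec(),4),"F",o["wrist_force"],o["opening"],o["time_s"])
    print("tcp in station",np.round((o["tcp_pos"]-O)@M,4))
    P,C,px=cloud(s); C=C.astype(int); S=(P-O)@M
    return s,o,Rc,P,C,px,S
E
python3 - <<'E'
from p import *
s,o,Rc,P,C,px,S=rep("w9.png")
T=(P-o["tcp_pos"])@Rc.as_matrix()
m=(abs(T[:,1])<.011)&(abs(T[:,0])<.03)&(T[:,2]>.034)&(T[:,2]<.10)
q=T[m]; h=q[abs(q[:,1])<.005]; f=least_squares(lambda p:np.hypot(h[:,0]-p[0],h[:,2]-p[1])-.026,[0,.066],loss='soft_l1',f_scale=.001).x
print("disc tool xz",f); h=q[(q[:,0]>.014)]; print("disc y pct",len(h),np.percentile(h[:,1],[1,5,50,95,99]))
m=(C[:,2]-C[:,0]>50)&(C[:,2]-C[:,1]>25)&(abs(S[:,0]-.055)<.04)&(abs(S[:,1])<.03)
for g in(1,-1):
    k=m&(S[:,1]*g>0); print("mark",k.sum(),S[k].mean(0) if k.any() else 0)
for x0 in(.01,.03,.09,.11):
  for z0,z1 in((.07,.094),(.097,.112)):
    k=(abs(S[:,0]-x0)<.008)&(abs(S[:,1])<.02)&(S[:,2]>z0)&(S[:,2]<z1)
    if k.sum()>5: print(x0,z0,k.sum(),"y pct",np.round(np.percentile(S[k,1],[2,25,50,75,98]),4),"z",np.median(S[k,2]))
E
```

```text
tcp [ 0.44892203 -0.20542799  0.25773692] rot [-0.0043 -0.0005 -0.0012] F [-0.89316165 -0.52034265 -0.29431288] 0.013940238616180331 11.775
tcp in station [0.0537 0.0005 0.2577]
disc tool xz [-0.00029986  0.06525956]
disc y pct 1947 [-0.00657223 -0.00600586  0.00094246  0.00747119  0.00805021]
mark 70 [0.05308245 0.01258561 0.10292545]
mark 71 [ 0.05297362 -0.0123905   0.10293434]
0.01 0.07 626 y pct [-0.0197 -0.0058 -0.      0.0057  0.0194] z 0.08789491973661794
0.01 0.097 353 y pct [-0.015  -0.0129 -0.0103  0.0123  0.0144] z 0.09975039002773736
0.03 0.07 589 y pct [-0.0095 -0.0051  0.      0.0051  0.0094] z 0.08922082452195232
0.03 0.097 368 y pct [-0.0149 -0.0124 -0.0098  0.0122  0.0147] z 0.10109266576097665
0.09 0.097 8 y pct [-0.0145 -0.0139 -0.0137 -0.0131 -0.013 ] z 0.1056612397854578
```

View pics/w9.png

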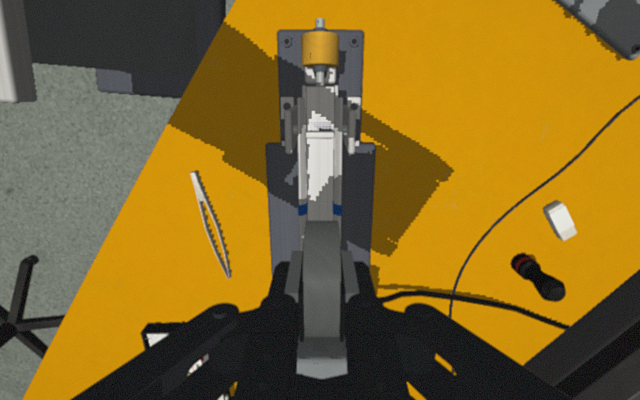

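The bearing is upright over the channel, with the blue marks at (303,210) and (337,210) just behind the disc at (320,290). The marks are symmetric at ±12.5 mm and the disc sits about 1.2 mm too far to +y. I'll correct that and lower to about 6 mm above the floor.

Emit:
drive_tool --increments "0.5 -0.12 0.02 -2 -0.004 0 -0.001; 0.5 0 0 -2 0 0 0; 0.5 0 0 -2 0 0 0; 0.5 0 0 -0.5 0 0 0; 0.5 0 0 -0.5 0 0 0; 0.5 0 0 0 0 0 0; 0.5 0 0 0 0 0 0"

```text
time_s: 12.65
tcp_pos: [0.4478, -0.2059, 0.1889]
tool_rot: [0.676, 0.736, -0.0, 0.001]
wrist_force: [0.3, 0.0, -0.0]
opening: 0.0137
```

```bash
cat > q.py <<'E'
from p import *
import sys
s,o,Rc,P,C,px,S=rep(sys.argv[1])
T=(P-o["tcp_pos"])@Rc.as_matrix()
m=(abs(T[:,1])<.011)&(abs(T[:,0])<.03)&(T[:,2]>.034)&(T[:,2]<.085); q=T[m]; h=q[abs(q[:,1])<.005]
f=least_squares(lambda p:np.hypot(h[:,0]-p[0],h[:,2]-p[1])-.026,[0,.066],loss='soft_l1',f_scale=.001).x
h=q[(q[:,0]>.016)&(q[:,2]<.08)]; y=np.percentile(h[:,1],[2,98]); c=(o["tcp_pos"]+Rc.as_matrix()@[f[0],y.mean(),f[1]]-O)@M
print("disc tool xz",f,"y",y,"centre in station",np.round(c,4))
k=(S[:,0]>.008)&(S[:,0]<.028)&(abs(S[:,1])<.006)&(S[:,2]>.06)&(S[:,2]<.099)
b=np.polyfit(S[k,0],S[k,2],1); b=np.polyfit(S[k,0],S[k,2],1) if 0 else b
r=S[k,2]-np.polyval(b,S[k,0]); kk=abs(r)<.002; b=np.polyfit(S[k,0][kk],S[k,2][kk],1)
print("floor n",kk.sum(),"slope deg",np.degrees(np.arctan(b[0])),"z at disc",np.polyval(b,c[0]),"gap",(c[2]-np.polyval(b,c[0]))*np.cos(np.arctan(b[0]))-.026)
k=(S[:,0]>-.08)&(S[:,0]<-.02)&(abs(S[:,1])<.012)&(S[:,2]>.06)&(C[:,0]-C[:,2]>70); print("brass",k.sum(),np.median(S[k],0) if k.any() else 0)
m=(C[:,2]-C[:,0]>50)&(C[:,2]-C[:,1]>25)&(abs(S[:,0]-.055)<.04)&(abs(S[:,1])<.03)
for g in(1,-1):
    k=m&(S[:,1]*g>0); print("mark",k.sum(),S[k].mean(0) if k.any() else 0)
E
python3 q.py w10.png
```

```text
tcp [ 0.44780664 -0.20593358  0.1888941 ] rot [0.0017 0.0008 0.0016] F [ 0.87014966  0.6025458  -1.64382198] 0.013907452172893523 12.7
tcp in station [ 0.0541 -0.0007  0.1889]
disc tool xz [-0.00042284  0.06502884] y [-0.00639467  0.00797602] centre in station [0.0546 0.0002 0.1239]
floor n 859 slope deg 3.664642363719529 z at disc 0.09071285679494032 gap 0.007086028358999536
brass 2256 [-0.05510705 -0.0004568   0.08760695]
mark 35 [0.05054489 0.01241316 0.1026782 ]
mark 36 [ 0.05056383 -0.01220581  0.10244529]
```

Emit:
drive_tool --increments "0.5 0 0 -0.3 0 0 0; 0.5 0 0 -0.3 0 0 0; 0.5 0 0 0 0 0 0; 0.5 0 0 0 0 0 0"

```text
time_s: 13.2
tcp_pos: [0.4475, -0.2058, 0.1823]
tool_rot: [0.677, 0.736, -0.001, 0.0]
wrist_force: [-0.3, 0.2, -1.2]
opening: 0.0145
```

```bash
python3 q.py w11.png
```

```text
tcp [ 0.44752314 -0.20581797  0.18235197] rot [ 0.0013 -0.0004  0.0016] F [-0.20943528  0.68514305 -1.61141194] 0.014205710574756414 13.25
tcp in station [ 0.0539 -0.0009  0.1824]
disc tool xz [-0.000412    0.06511411] y [-0.00645701  0.00795842] centre in station [ 0.0544 -0.0002  0.1172]
floor n 893 slope deg 3.835854335267697 z at disc 0.09078739013123067 gap 0.0003914311093992373
brass 2442 [-0.05502147 -0.00040268  0.08754662]
mark 0 0
mark 0 0
```

Emit:
drive_tool --increments "0.5 0 0 -0.1 0 0 0; 0.5 0 0 0 0 0 0"

```text
time_s: 13.5
tcp_pos: [0.4476, -0.2058, 0.1813]
tool_rot: [0.677, 0.736, -0.001, 0.0]
wrist_force: [-0.2, 0.8, -1.5]
opening: 0.0145
```

```bash
python3 q.py w12.png
```

```text
tcp [ 0.44756007 -0.20583947  0.18136033] rot [ 0.0013 -0.0002  0.0016] F [-0.75496718  0.05041745  0.2145808 ] 0.014357980315653676 13.55
tcp in station [ 0.054  -0.0009  0.1814]
disc tool xz [-0.00041856  0.06507786] y [-0.00647926  0.0079522 ] centre in station [ 0.0545 -0.0002  0.1163]
floor n 912 slope deg 3.4187309707909375 z at disc 0.09038153606785548 gap -0.00014480273846338015
brass 2482 [-0.05491096 -0.00035636  0.08811844]
mark 0 0
mark 0 0
```

View pics/w12.png

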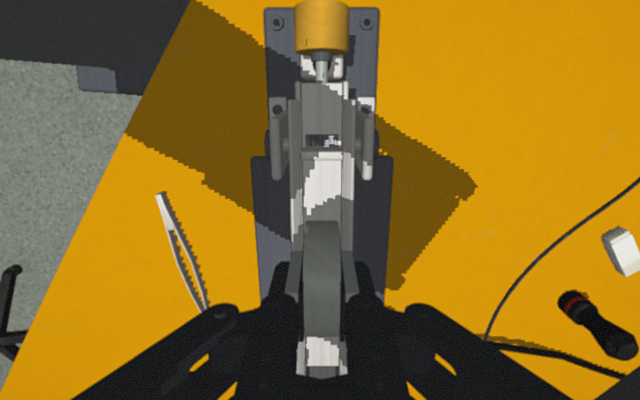

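The disc stands centred in the channel at (322,290). The counterweight rose 0.6 mm and the slope eased by 0.4°, so it's resting on the floor within about 0.5 mm. Releasing.

Emit:
drive_tool --increments "5 0 0 0 0 0 0; 5 0 0 0 0 0 0; 5 0 0 0 0 0 0; 5 0 0 0 0 0 0; 5 0 0 0 0 0 0; 5 0 0 0 0 0 0; 5 0 0 0 0 0 0; 5 0 0 0 0 0 0"

```text
time_s: 14.55
tcp_pos: [0.4475, -0.2058, 0.1813]
tool_rot: [0.677, 0.736, -0.001, 0.0]
wrist_force: [-0.5, 1.2, -0.2]
opening: 0.0499
```

Emit:
drive_tool --increments "5 0 0 0 0 0 0; 5 0 0 2 0 0 0; 5 0 0 4 0 0 0; 5 0 0 5 0 0 0; 5 0 4 3 0 0 0; 5 0 5 2 0 0 0; 5 0 5 0 0 0 0; 5 0 0 0 0 0 0"

```text
time_s: 15.55
tcp_pos: [0.4472, -0.0634, 0.3417]
tool_rot: [0.675, 0.738, -0.0, 0.0]
wrist_force: [0.2, -1.2, 0.4]
opening: 0.05
```

```bash
python3 - <<'E'
from p import *
o=bot.get_obs(); print(o["tcp_pos"],o["time_s"],o["wrist_force"])
t=bot.snapshot("top"); w=bot.snapshot("wrist")
im=np.zeros((600,800,3),np.uint8); im[:300]=cv2.resize(t["frame"][210:285,255:455],(800,300),interpolation=cv2.INTER_CUBIC)
im[300:,:480]=cv2.resize(w["frame"],(480,300)); im[300:,480:]=cv2.resize(t["frame"][150:230,215:300],(320,300))
save("f13.png",im)
P,C,px=cloud(t); S=(P-O)@M
m=(S[:,0]>.24)&(S[:,0]<.33)&(abs(S[:,1])<.02)&(S[:,2]>.035); print("outfeed",m.sum(),np.percentile(S[m],[2,50,98],axis=0))
m=(abs(S[:,0]-.205)<.03)&(abs(S[:,1])<.03)&(S[:,2]>.172)&(S[:,2]<.21); print("ball",m.sum(),S[m].mean(0))
print([ (np.round(d["p"],2),np.round(d["pixel"])) for d in bot.spot_point("top","bearing_blue_c")], proj(t,O+M@[.295,0,.06]))
E
```

```text
[ 0.44718646 -0.06339312  0.34172987] 15.55 [ 0.18355623 -1.18397689  0.41663379]
outfeed 192 [[ 0.25780318 -0.01473827  0.03570521]
 [ 0.29419868 -0.00331935  0.06032356]
 [ 0.32910555  0.01174048  0.08037916]]
ball 26 [0.20439019 0.00619064 0.18975982]
[(np.float64(0.68), array([205., 210.])), (np.float64(0.66), array([401., 242.])), (np.float64(0.58), array([246., 242.]))] [[399.11648559 242.94899894]]
```

View pics/f13.png

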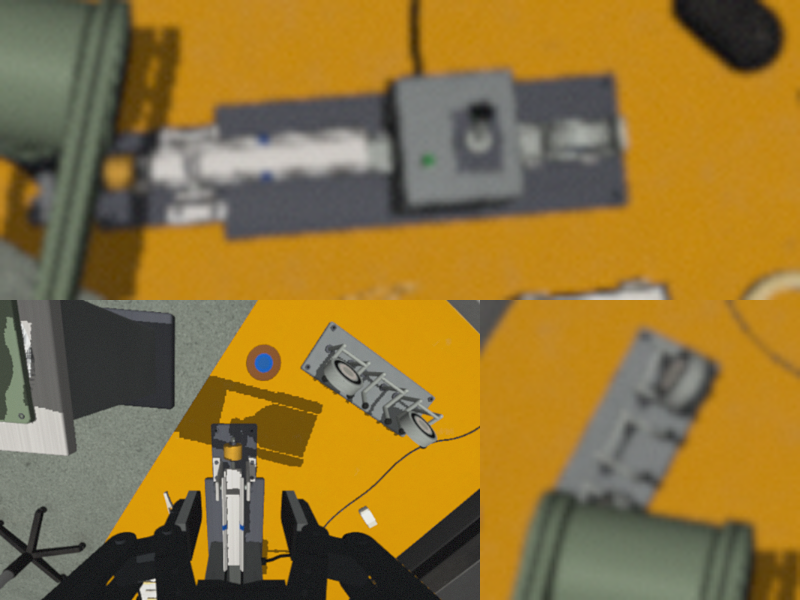

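The bearing is at the outfeed end, top px about (400,242), against a predicted rest point of (399,243). The ball is on the green-dot side, the rocker is back at rest and both white bearings are still in the rack. I'll wait a second and check that it's still.

Emit:
drive_tool --increments "5 0 0 0 0 0 0; 5 0 0 0 0 0 0; 5 0 0 0 0 0 0; 5 0 0 0 0 0 0; 5 0 0 0 0 0 0; 5 0 0 0 0 0 0; 5 0 0 0 0 0 0; 5 0 0 0 0 0 0"

```text
time_s: 16.7
tcp_pos: [0.4475, -0.0658, 0.3413]
tool_rot: [0.676, 0.736, -0.001, 0.0]
wrist_force: [-0.6, -0.3, 0.1]
opening: 0.05
```

```bash
python3 - <<'E'
from p import *
t=bot.snapshot("top"); P,C,px=cloud(t); S=(P-O)@M
m=(S[:,0]>.24)&(S[:,0]<.33)&(abs(S[:,1])<.02)&(S[:,2]>.035); print("outfeed",m.sum(),np.percentile(S[m],[2,50,98],axis=0))
m=(abs(S[:,0]-.205)<.03)&(abs(S[:,1])<.03)&(S[:,2]>.172)&(S[:,2]<.21); print("ball",m.sum(),S[m].mean(0))
print(bot.get_obs()["time_s"]); print(bot.sign_off())
E
```

```text
outfeed 186 [[ 0.25491193 -0.01472128  0.03529249]
 [ 0.29479733 -0.003896    0.06051152]
 [ 0.32812746  0.01165991  0.08119079]]
ball 28 [0.20449405 0.00561327 0.18841497]
16.75
the job is handed in; nothing more can be done
None
```

The job is done and handed in at 16.75 s of the 45 s allowed. I pushed the bat switch over to its stop, then took the blue-plugged bearing from the middle pocket. I turned it upright, lowered it until the rocker just took contact, and let go. Its own weight carried it through the slot.

- **Bearing:** it is at the outfeed stop, at station x about 295 mm, and did not move over the last second.
- **Switch:** it is still over on the green-dot side. The stop took about 12 N, where the model predicted it. The top camera puts the ball only about 11 mm past the hinge instead of 15.6 mm. It read equally short when the switch was off, so I take that as camera bias.
- **Rest of the scene:** the rocker swung back to rest, and both white-plugged bearings are still in the rack. The brown and pink look-alikes were not touched, and the robot is clear of everything.
- **Before release:** the rocker moved about 0.5 mm (roughly 0.01 rad) when the bearing touched the channel. That movement is how I knew it was resting there.

One early disc fit from the wrist camera was clearly wrong. I discarded it, and the scene and top cameras and a repeat wrist fit agreed on the position.

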